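Fit the hanging zinc collar onto the finial base

TASK

Lift the larger of the two hanging zinc collars up and off its hook and lay it back on the sloping wooden rest, letting go of it there. Then take it again across its band and set it gently, without dropping it, flat and fully home over the round spigot of the finial base. Leave the small collar hanging and do not push the other loose things about.

Things in the scene. Friction and masses are not known exactly. Their poses are not given: they have to be found in the camera images.
- collar: The larger zinc collar: a plain ring, outside diameter 130 mm, hole 80 mm (so the band is 25 mm wide), 30 mm thick, about 0.2 kg, same on both faces. Origin at the middle of the hole, halfway through the thickness; x is the ring's axis (level while it hangs), z points up in its plane at the start. It hangs by the top of its hole on the bar of hook.
- small_collar: The small zinc collar, to be left hanging on the other hook: outside diameter 100 mm, hole 56 mm, 24 mm thick. Origin at its centre, x is its axis.
- hook: Fixed hook stand that carries the larger collar. Origin on the table right under the collar's hanging place; -x is the way the hook points (roughly to the robot), z up. A level round bar (10 mm thick, centre 240 mm high) runs from a 16 mm post at x = +60 mm to x = -60 mm, where its end turns up to 257 mm above the table. Foot plate 150 x 120 mm, 12 mm high.
- hook_b: The same kind of hook stand, carrying the small collar.
- rest: Fixed wooden rest: flat board 150 mm wide leaning at 45 degrees, its face looking to the rest's +x and up, with a ledge 14 mm high along the face's lower edge. The face reaches 90 mm up from the ledge: the larger collar overhangs its top by 40 mm. Origin under the middle on the table, z up. Face meets ledge at x = +35, z = 30 mm; top edge of the face at x = -29, z = 94 mm.
- rest_seat (a point): Point on the face of the sloping rest, 65 mm up the slope from the ledge, in the middle of its width: the hole of the larger collar is centred over it when the collar lies on the rest against the ledge. Axes as rest.
- finial: Fixed finial base of zinc, a round moulded pedestal, at most 156 mm across. Its flat top (144 mm across) is 70 mm above the table; on it stands a round spigot, 72 mm across and 10 mm high, with a bevelled edge. Origin under its centre on the table, z up.
- finial_seat (a point): Centre of the finial base's flat top, 70 mm above the table, inside the foot of the spigot. The seated collar's origin is 15 mm above it.
- hammer: Loose hammer, 260 mm long, lying on the table; bystander.
- flux_jar: Loose amber jar with black lid, 68 mm across, 85 mm high; bystander.
- brush: Loose brush, 170 mm long, lying on the table near the robot; bystander.
- bowl: Loose zinc bowl, 124 mm across, 50 mm high; bystander.
- block: Loose wooden block 120 x 50 x 40 mm; bystander.
Not all that is in view belongs to the job. What is shaped like the rest but red is not meant.

How it is judged (in metres and radians):
On the way, in this order (a step that is already met when the one before it is completed fails the run):
1. the larger collar is held in the gripper, clear of its hook (contact force between the fingers and collar above 1 N and contact force between collar and hook below 0.05 N and distance between collar and hook above 0.215 m and (x of collar in the frame of hook below -0.085 m or height (world z) of collar above 0.3 m or horizontal distance between collar and hook above 0.12 m)), for 0.1 s.
2. the larger collar lies on the sloping rest, let go and still (contact force between collar and rest above 0.3 N and contact force between the fingers and collar below 0.05 N and linear speed of collar below 0.03 m/s and distance between collar and rest_seat below 0.05 m), for 0.2 s.
At the end, for the whole second after the job is handed in: The larger collar lies flat on the finial base's top around its spigot: its centre within 7 mm of the spigot's axis, 11 to 18 mm above the top face (fully home is 15), its axis within 0.05 rad of vertical, at rest and let go (horizontal distance between collar and finial_seat below 0.007 m and z of collar in the frame of finial_seat between 0.011 and 0.018 m and angle between the x axis of collar and the z axis of finial, either way round below 0.05 rad and linear speed of collar below 0.02 m/s); the robot touches nothing.
It fails at once if the collar is dropped onto the finial base (let go and moving faster than 0.35 m/s near it, a fall of over about 6 mm) (distance between collar and finial_seat below 0.1 m and contact force between the fingers and collar below 0.05 N and linear speed of collar above 0.35 m/s).
It fails at once if the collar is pressed onto the finial base with more than 40 N (contact force between collar and finial above 40 N).
It fails at once if the small collar is shifted from its place by more than 30 mm (distance of small_collar from where it was at the start of the episode above 0.03 m).
It fails at once if another loose thing is pushed more than 40 mm (distance of any of hammer, flux_jar, brush, bowl, block from where it was at the start of the episode above 0.04 m).
It also fails if it takes over 64 s, if anything falls off the work surface, if the arm or the gripper's body presses on something with over 40 N, if the wrist force passes 120 N, or if a joint passes its speed limit or range.

ROBOT

A 6-joint arm with a two-finger parallel gripper is mounted at the origin on the work surface. World frame = base frame: x ahead of the robot, y to its left, z up, the work surface at z = 0. Lengths are in m, angles in degrees, forces in N, time in s.
With the tool pointing down it reaches from about 0.35 to 0.875 m from the base axis. Payload 4.2 kg.
Tool frame: the origin (TCP) lies on the mounting face of the last link; the fingertips stand 182 mm ahead of it and the grasp point (between the pads) lies 164 mm ahead of it (r.tcp_to_grasp is the distance from the TCP to the grasp point, in m); z points along the fingers, y is the line along which they close (so a half turn about z gives the same grasp; the last joint's range is limited). The gripper opens to 87 mm and grips with 3 to 60 N. Pads are 19 mm wide; open, the fingers measure 117 mm over their backs; the gripper's body (75 mm by 190 mm) begins 51 mm behind the grasp point.
Start: joints at [84.832, 22.042, 0.453, 0, -68.411, -14.817], TCP at [0.214, 0.587, 0.405] pointing down, gripper open.
Joint ranges: [-179.83, 179.83], [-69.29, 118.12], [-61.27, 80.66], [-181.25, 117.63], [-171.15, -9.14], [-177.46, 177.46]. Speed limits (degrees/s): [159.86, 159.86, 180, 180, 180, 180].

INTERFACE

Orientations are given as a 3x3 rotation matrix whose columns are the frame's x, y, z axes.
In Python, from station import sense, eyes, r gives the robot as it stands.
- The arm moves only by the tool jog_arm, never from a script. Its argument "increments" is a list of rows, each a list of 4 numbers: the shift along the tool's x, y, z normalised to -1 to 1, where 1 is 0.02 m, then the turn about the tool's z normalised to -1 to 1, where 1 is 0.08 rad. A call has 1 to 10 rows; each row shifts and turns the commanded pose from where the row before left it, along the tool's axes as they then stand; what a row does not reach is not made up. A row lasts 1/10 s, in which the tool goes at most 50 mm and 8.59 degrees, less where a joint would pass 70% of its speed; a pose out of reach is approached as far as the arm can. A call with a number of a shift or a turn outside -1 to 1 is refused whole. A call with a gripper value outside its range is refused whole. "grip" is the finger opening in mm, from 0 to 87, set as the call begins (left out, the last holds). The fingers move at their own pace and stop on an object; the grip force is fixed at half the most. Time passes only in rows, so rows that do not move let the fingers close. It gives the time, the measured TCP pose, the force, the opening and the grip force at its end, in the units of the state.
- sense(): the state, without advancing time (a new reading comes with each control period).
- eyes.capture(name): name is "scene" or "top" or "wrist"; returns the picture (420x560x3 uint8, blue, green, red); there is no depth.
- eyes.get_calibration(name): a dict with "camera_matrix" (3x3 intrinsics, pixels), "R" (3x3) and "t" (3): a world point X has camera coordinates R X + t; the wrist camera has in their place "T_tool_cam" (4x4, takes a point from camera to tool coordinates, whose origin is the TCP and whose axes are the flange's). Camera axes: x right, y down, z forward; pixel columns grow to the right and rows downward; lengths in m; the calibration is good to about 2 mm. A picture is of the moment at which its call begins: read the wrist's pose just before it. get_calibration takes no time and is no camera call.
- r.finish_job(): hands the job in; it is judged then, once.
Trained networks look in the newest picture that a camera, given by its name, has taken for a name from the list of things; names that differ only in an ending like _2 or _b are one class to them, and where a whole thing is asked for, a point or a joint stands for the part that bears it (a point fixed in the world has none). Each returns a list of dicts, best first, with "conf" (0 to 1); they miss things now and then, are a little off and sometimes report something else, mostly with a low value. They report only what shows in the picture. A call takes as long as a camera call. They do not tell look-alikes from the thing itself.
- eyes.spot_in(camera, name): "centre" ([x, y, z] in m, in world coordinates, good to about 4 mm: the middle of the surface that is visible of it).
- eyes.outline_of(camera, name): "mask" (420x560 bool, what is visible of it).
The state is a dict: "time_s": time; "joints": joint angles; "joint_velocities": joint speeds; "effort": joint torques, N m; "tcp_pos": TCP position; "ee_rot": TCP orientation; "wrist_force": force on the tool from outside, world axes, zero at the start; "moment": the same for the moment, N m; "gripper_width": opening from 0.0 (shut) to 1.0 (fully open); "gripper_force": force on a finger pad.
Only numpy, scipy, OpenCV 4.12 (cv2) and the standard library are available. Lean on these libraries where they do the work, as an engineer would, in place of code of your own. Each camera call takes 0.05 s, during which the arm holds its last target. There are 200 camera calls.

## Working session

There is one attempt and no reset: what is moved stays moved. The work goes in short steps, Python scripts to look and compute and a tool call to move; the robot and the scene stay as the last step left them, time stands still between calls to the robot, and variables do not carry over. Pictures are saved under pics/ and viewed, at most 10 in all, crops included, and the job is handed in when it is done.

Besides the shell and the picture viewer there is one more tool, called as name(argument=value, ...) on one line, values as JSON. jog_arm: Moves the arm, as the interface text tells. Its arguments: {"type":"object","properties":{"increments":{"type":"array"},"grip":{"type":"number"}},"required":["increments"]}

```bash
mkdir -p pics; ls; python3 - <<'E'
from station import sense, eyes, r
import cv2,numpy as np
s=sense();print(s['tcp_pos'],s['ee_rot'],s['time_s'],r.tcp_to_grasp)
for c in ['scene','top']:
    im=eyes.capture(c);cv2.imwrite(f'pics/{c}0.png',im)
    k=eyes.get_calibration(c);print(c,k)
    for n in ['collar','small_collar','hook','rest','finial','hammer','flux_jar','brush','bowl','block']:
        print(n,[(np.round(d['centre'],3).tolist(),round(d['conf'],2)) for d in eyes.spot_in(c,n)])
print(eyes.get_calibration('wrist'))
E
```

```text
pics
[0.21351061 0.58718432 0.4036498 ] [[ 9.39718249e-01 -3.41949111e-01 -6.46223073e-04]
 [-3.41949703e-01 -9.39715893e-01 -2.10748765e-03]
 [ 1.13387436e-04  2.20142039e-03 -9.99997570e-01]] 0.0 0.1635
scene {'camera_matrix': array([[511.41250178,   0.        , 285.39531721],
       [  0.        , 511.41250178, 209.13977256],
       [  0.        ,   0.        ,   1.        ]]), 'R': array([[ 0.02278051,  0.99970899,  0.00793662],
       [ 0.60585699, -0.00749002, -0.79553831],
       [-0.79524735,  0.02293122, -0.60585131]]), 't': array([-0.01466342, -0.19496082,  1.66480212])}
collar [([0.493, 0.376, 0.222], 0.58)]
small_collar [([0.502, -0.387, 0.23], 0.66)]
hook [([0.542, 0.37, 0.012], 0.78), ([0.544, -0.386, 0.011], 0.74)]
rest [([0.586, 0.136, 0.042], 0.77), ([0.36, -0.066, 0.044], 0.6)]
finial [([0.616, -0.134, 0.068], 0.84)]
hammer [([0.734, 0.048, 0.022], 0.89), ([0.591, 0.14, 0.044], 0.24)]
flux_jar [([0.738, -0.187, 0.061], 0.89)]
brush [([0.348, 0.284, 0.018], 0.55)]
bowl [([0.306, -0.304, 0.029], 0.71)]
block [([0.725, 0.217, 0.039], 0.98), ([0.542, 0.371, 0.014], 0.21
[... 757 characters left out ...]
49, 0.022], 0.58)]
flux_jar [([0.705, -0.185, 0.086], 0.94)]
brush [([0.337, 0.279, 0.019], 0.98)]
bowl [([0.331, -0.3, 0.02], 0.93)]
block [([0.706, 0.211, 0.042], 0.79)]
{'camera_matrix': array([[335.81534946,   0.        , 282.18401958],
       [  0.        , 335.81534946, 204.94185688],
       [  0.        ,   0.        ,   1.        ]]), 'T_tool_cam': array([[-6.83025107e-04, -9.55691501e-01, -2.94369305e-01,
         8.05023017e-02],
       [ 9.99999024e-01, -2.93973801e-04, -1.36589030e-03,
        -3.51689579e-04],
       [ 1.21883289e-03, -2.94369950e-01,  9.55690769e-01,
         1.99561259e-02],
       [ 0.00000000e+00,  0.00000000e+00,  0.00000000e+00,
         1.00000000e+00]])}
```

View pics/scene0.png

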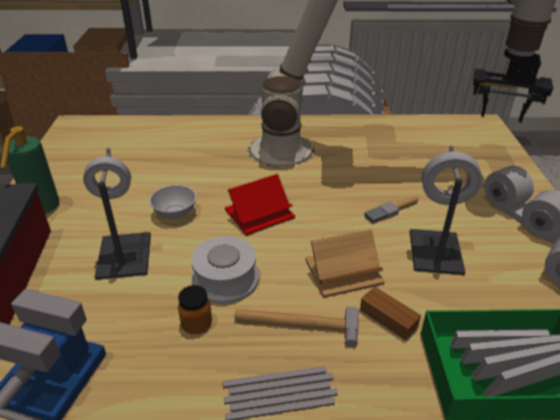

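View pics/top0.png

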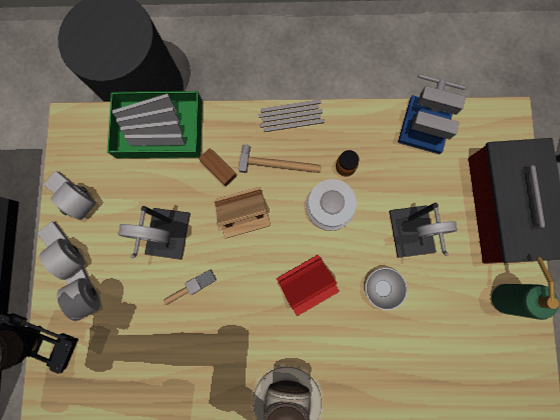

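The scene view shows the large collar at (452,178), the wooden rest at (345,262) with its ledge on the far-from-robot side, the finial at (225,268), and the red decoy at (262,203). The top view shows them at (145,232), (242,213) and (331,204), decoy (307,285). Next I fit poses to the outlines from both views.

```bash
cat > h.py <<'E'
import cv2,numpy as np
from scipy.optimize import minimize
from station import sense, eyes, r
def proj(P,K,R,t):
    c=P@R.T+t; p=c@K.T; return p[:,:2]/p[:,2:]
def cam(name):
    k=eyes.get_calibration(name)
    if name!='wrist': return k['camera_matrix'],k['R'],np.array(k['t'])
    s=sense();T=np.eye(4);T[:3,:3]=s['ee_rot'];T[:3,3]=s['tcp_pos']
    T=np.linalg.inv(T@k['T_tool_cam']);return k['camera_matrix'],T[:3,:3],T[:3,3]
S=4
def hull(im,P,c,v=1):
    h=cv2.convexHull((proj(P,*c)*S+S/2).astype(np.float32)).astype(np.int32);cv2.fillConvexPoly(im,h,v)
def box(x0,x1,y0,y1,z0,z1): return np.array([[x,y,z] for x in(x0,x1) for y in(y0,y1) for z in(z0,z1)])*1e-3
A=np.linspace(0,2*np.pi,60,endpoint=False)
def cyl(rad,z0,z1): return np.vstack([np.c_[rad*np.cos(A),rad*np.sin(A),0*A+z] for z in(z0,z1)])*1e-3
def ringx(rad,x): return np.c_[0*A+x,rad*np.cos(A),rad*np.sin(A)]*1e-3
def rz(a): return np.array([[np.cos(a),-np.sin(a),0],[np.sin(a),np.cos(a),0],[0,0,1]])
def render(kind,p,c):
    im=np.zeros((420*S,560*S),np.uint8);M=rz(p[2]) if len(p)>2 else np.eye(3);o=np.array([p[0],p[1],0]);W=lambda P:P@M.T+o
    if kind=='finial':
        hull(im,W(cyl(72,30,70)),c);hull(im,W(cyl(36,70,80)),c);hull(im,W(cyl(78,0,10)),c)
    if kind=='hook':
        for b in [box(-75,75,-60,60,0,12),box(52,68,-8,8,0,240),box(-60,60,-5,5,235,245),box(-65,-55,-5,5,240,257)]: hull(im,W(b),c)
    if kind=='collar':
        z=np.array([0,0,p[3]]);hull(im,W(np.vstack([ringx(65,-15),ringx(65,15)]))+z,c)
        h=[np.zeros_like(im) for _ in(0,1)]
        for i,x in enumerate((-15,15)): hull(h[i],W(ringx(40,x))+z,c)
        im[(h[0]&h[1])>0]=0
    return cv2.resize(im.astype(np.float32),(560,420),interpolation=cv2.INTER_AREA)
def fit(kind,p0,ms,step):
    def cost(p):
        e=0
        for m,c in ms:
            q=render(kind,p,c);e+=1-np.minimum(q,m).sum()/np.maximum(q,m).sum()
        return e
    p0=np.array(p0,float);sim=np.vstack([p0]+[p0+np.eye(len(p0))[i]*step[i] for i in range(len(p0))])
    o=minimize(cost,p0,method='Nelder-Mead',options=dict(initial_simplex=sim,xatol=1e-4,fatol=1e-5,maxiter=250));return o.x,o.fun
def mask(camn,name,near):
    c=cam(camn);best=None
    for d in eyes.outline_of(camn,name):
        ys,xs=np.nonzero(d['mask']);u=np.array([xs.mean(),ys.mean()])
        e=np.linalg.norm(u-proj(np.array([near]),*c)[0])
        if best is None or e<best[0]: best=(e,d['mask'].astype(np.float32),d['conf'])
    print(camn,name,None if best is None else (round(best[0],1),best[2],best[1].sum()));return (best[1],c)
E
python3 - <<'E'
from h import *
for n in['scene','top']: eyes.capture(n)
for kind,near,p0,st in [('finial',[.58,-.132,.06],[.58,-.132],[.01,.01]),('collar',[.475,.37,.205],[.475,.37,0,.205],[.02,.01,.1,.01]),('hook',[.52,.368,.05],[.49,.368,0],[.02,.01,.1])]:
    ms=[mask(c,kind,near) for c in('scene','top')]
    print(kind,*fit(kind,p0,ms,st))
    for m in ms: print('  one',*fit(kind,p0,[m],st))
ims=[]
for c in('scene','top'):
    p=proj(np.array([[.57,.137,.05]]),*cam(c))[0].astype(int);im=eyes.capture(c)
    ims.append(cv2.resize(im[p[1]-50:p[1]+50,p[0]-50:p[0]+50],(400,400),interpolation=cv2.INTER_CUBIC));print(c,p-50)
cv2.imwrite('pics/rest.png',np.hstack(ims))
E
```

```text
scene finial (np.float64(12.2), 0.87, np.float32(3684.0))
top finial (np.float64(2.0), 0.94, np.float32(2097.0))
finial [ 0.58754255 -0.13925889] 0.10323584079742432
  one [ 0.58920316 -0.13808992] 0.05553048849105835
  one [ 0.58689024 -0.14110592] 0.03194224834442139
scene collar (np.float64(5.4), 0.59, np.float32(1735.0))
top collar (np.float64(3.7), 0.73, np.float32(666.0))
collar [ 0.47947829  0.37998404 -0.13757746  0.2031239 ] 0.24067652225494385
  one [ 0.45420156  0.39107902 -0.16498661  0.18634286] 0.14911925792694092
  one [ 0.4783345   0.37496071 -0.14513347  0.2125249 ] 0.06381654739379883
scene hook (np.float64(2.3), 0.77, np.float32(2629.0))
top hook (np.float64(6.6), 0.65, np.float32(1743.0))
hook [ 0.50145186  0.37504222 -0.14675427] 0.43237268924713135
  one [ 0.50424347  0.37484187 -0.18175895] 0.1349617838859558
  one [ 0.50013906  0.3747616  -0.11583049] 0.28055959939956665
scene [293 206]
top [191 159]
```

View pics/rest.png

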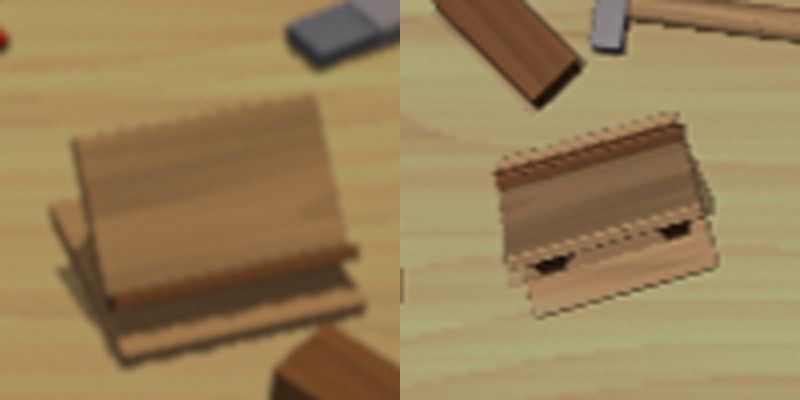

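The crop shows the rest's face looking away from the robot. Its top edge corners are at scene-crop (75,142)/(317,97) and top-crop (105,262)/(303,210), and its ledge is at the +x side with yaw about +14°. Now I turn, rise and move toward the collar.

jog_arm(increments=[[0, 0, -0.45, 1], [0, 0, -0.45, 1], [0, 0, -0.45, 1], [0, 0, -0.45, 1], [0, 0, -0.45, 1], [0, 0, -0.45, 1], [0, 0, -0.45, 1], [0, 0, -0.45, 1], [0, 0, -0.45, 1], [0, 0, -0.45, 1]], grip=87)

```text
time_s: 2.6
tcp_pos: [0.2136, 0.5873, 0.4951]
ee_rot: [[0.407, -0.914, 0.0], [-0.914, -0.407, -0.0], [0.0, 0.0, -1.0]]
wrist_force: [-0.7, -0.4, 0.1]
gripper_width: 0.998
gripper_force: 0.0
```

jog_arm(increments=[[0, 0, 0, 1], [0, 0, 0, 1], [0, 0, 0, 1], [0, 0, 0, 1], [0, 0, 0, 1], [0, 0, 0, 1], [0, 0, 0, 1], [0, 0, 0, 0.1]])

```text
time_s: 3.4
tcp_pos: [0.2136, 0.5873, 0.4948]
ee_rot: [[-0.146, -0.989, -0.0], [-0.989, 0.146, -0.0], [0.0, 0.0, -1.0]]
wrist_force: [1.1, -0.0, 0.4]
gripper_width: 0.999
gripper_force: 0.0
```

jog_arm(increments=[[0.6, -1, 0, 0], [0.6, -1, 0, 0], [0.6, -1, 0, 0], [0.6, -1, 0, 0], [0.6, -1, 0, 0], [0.6, -1, 0, 0], [0.6, -1, 0, 0], [0.6, -1, 0, 0], [0.6, -1, 0, 0], [0, 0, 0, 0]])

```text
time_s: 4.4
tcp_pos: [0.3775, 0.4528, 0.495]
ee_rot: [[-0.147, -0.989, 0.0], [-0.989, 0.147, -0.0], [0.0, -0.0, -1.0]]
wrist_force: [-0.8, -0.1, -0.4]
gripper_width: 1.0
gripper_force: 0.0
```

```bash
python3 - <<'E'
from h import *
import pickle
c=cam('wrist');im=eyes.capture('wrist');ms=[]
s=sense();print(s['time_s'],s['tcp_pos'],s['ee_rot'][:,1],s['joints'])
for n in('collar','hook'):
    for d in eyes.outline_of('wrist',n)[:2]:
        ys,xs=np.nonzero(d['mask']);print(n,d['conf'],len(xs),xs.min(),xs.max(),ys.min(),ys.max())
        cs,_=cv2.findContours(d['mask'].astype(np.uint8),0,2);cv2.drawContours(im,cs,-1,(0,0,255) if n=='collar' else (0,255,0),1)
        ms.append((n,d['mask'],c))
pickle.dump(ms,open('w1.pkl','wb'));cv2.imwrite('pics/w1.png',im)
# rest
k={n:cam(n) for n in('scene','top')}
off={'scene':(293,206),'top':(191,159)}
obs=[('scene',[-29,-75,94],(75,142)),('scene',[-29,75,94],(317,97)),('top',[-29,75,94],(105,262)),('top',[-29,-75,94],(303,210)),
('top',[45,75,40],(97,172)),('top',[45,-75,40],(283,125))]
from scipy.optimize import least_squares
def f(p):
    e=[]
    for n,P,u in obs:
        W=rz(p[2])@np.array(P)*1e-3+[p[0],p[1],0];e+=list(proj(W[None],*k[n])[0]-np.array(u)/4-off[n])
    return e
o=least_squares(f,[.57,.137,.25]);print(o.x,np.round(o.fun,1))
E
```

```text
4.45 [0.37672156 0.45357151 0.49485157] [-9.89226474e-01  1.46393246e-01 -3.87586541e-05] [ 6.60130222e+01  1.58568929e+01  4.24690823e+00 -1.35731223e-03
 -7.83769698e+01 -7.44307160e+01]
collar 0.57 15514 72 184 42 216
hook 0.79 7817 16 241 72 165
[0.56905715 0.1378831  0.24663124] [-1.4 -2.2 -0.8 -1.7 -0.6 -2.  -0.9 -1.4 -0.8 -0.1 -0.5 -0.1]
```

View pics/w1.png

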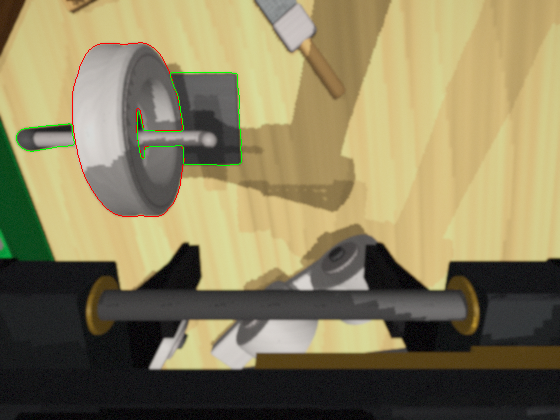

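The wrist view shows the collar at about (128,130), the bar tip at (210,139) to its right and the post at the left edge. The tool is aligned with it. I move above it for a second view.

jog_arm(increments=[[0.5, -0.95, 0, 0], [0.5, -0.95, 0, 0], [0.5, -0.95, 0, 0], [0.5, -0.95, 0, 0], [0.5, -0.9, 0, 0], [0.5, -0.9, 0, 0], [0, 0, 0, 0], [0, 0, 0, 0]])

```text
time_s: 5.35
tcp_pos: [0.4777, 0.3792, 0.4945]
ee_rot: [[-0.145, -0.989, -0.0], [-0.989, 0.145, 0.0], [0.0, 0.0, -1.0]]
wrist_force: [0.8, -0.4, -0.5]
gripper_width: 1.002
gripper_force: 0.0
```

```bash
cat >> h.py <<'E'
import h as _h
def render2(p,c):
    im=np.zeros((420*S,560*S),np.uint8);M=rz(p[2]);hull(im,np.vstack([ringx(65,-15),ringx(65,15)])@M.T+[p[0],p[1],p[3]],c)
    return cv2.resize(im.astype(np.float32),(560,420),interpolation=cv2.INTER_AREA)
E
python3 - <<'E'
import pickle,h
from h import *
old=render
h.render=lambda k,p,c: render2(p,c) if k=='ring' else old(k,p,c)
ms=pickle.load(open('w1.pkl','rb'))
def filled(m):
    cs,_=cv2.findContours(m.astype(np.uint8),0,2);cc=max(cs,key=cv2.contourArea);q=np.zeros(m.shape,np.uint8);cv2.fillPoly(q,[cv2.convexHull(cc)],1);return q.astype(np.float32)
M=[(filled(m),c) for n,m,c in ms if n=='collar'][:1]
c=cam('wrist');im=eyes.capture('wrist');s=sense();print(s['time_s'],s['tcp_pos'],s['ee_rot'][:,1])
for d in eyes.outline_of('wrist','collar')[:1]: print(d['conf']);M.append((filled(d['mask']),c)); m=d['mask']
h.S=2
eyes.capture('top');c2=cam('top');d=eyes.outline_of('top','collar')
for x in d: print('top',x['conf'],np.argwhere(x['mask']).mean(0))
p,f=h.fit('ring',[.479,.377,-.145,.205],M,[.01,.01,.05,.01]);print('two',p,f)
for q in M: print('one',*h.fit('ring',[.479,.377,-.145,.205],[q],[.01,.01,.05,.01]))
cs,_=cv2.findContours(m.astype(np.uint8),0,2);cv2.drawContours(im,cs,-1,(0,0,255),1)
cs,_=cv2.findContours((render2(p,c)>.5).astype(np.uint8),0,2);cv2.drawContours(im,cs,-1,(0,255,255),1);cv2.imwrite('pics/w2.png',im)
E
```

```text
5.4 [0.47739191 0.37937877 0.49465775] [-9.89526456e-01  1.44351369e-01  2.75428174e-04]
0.96
top 0.98 [233.37184874 147.71428571]
two [ 0.47934353  0.38122959 -0.13638769  0.20402178] 0.04795724153518677
one [ 0.47969347  0.38119099 -0.12031495  0.20284179] 0.021364271640777588
one [ 0.47937725  0.38107611 -0.13501051  0.20578343] 0.02316826581954956
```

View pics/w2.png

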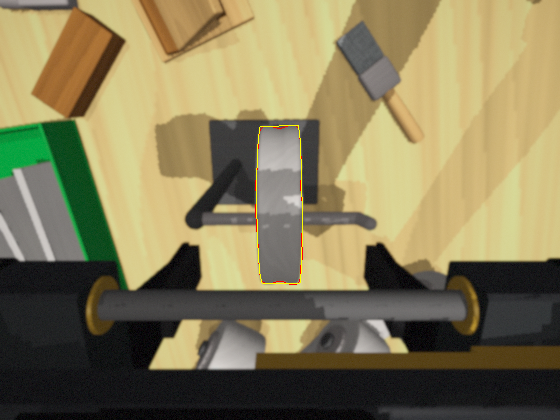

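The two-view fit gives the collar at (0.479, 0.381, 0.204), as expected, and the fit outline hugs the ring at (280,205). Next I narrow the fingers, descend and grip the top of the band.

jog_arm(increments=[[-0.1, -0.1, 0, 0.1], [0, 0, 0, 0], [0, 0, 0.7, 0], [0, 0, 0.7, 0], [0, 0, 0.6, 0], [0, 0, 0.6, 0], [0, 0, 0.5, 0], [0, 0, 0, 0]], grip=50)

```text
time_s: 6.35
tcp_pos: [0.4801, 0.3802, 0.4308]
ee_rot: [[-0.154, -0.988, -0.002], [-0.988, 0.154, -0.002], [0.003, 0.002, -1.0]]
wrist_force: [0.3, 0.5, -0.8]
gripper_width: 0.578
gripper_force: 0.0
```

jog_arm(increments=[[0, 0, 0, 0], [0, 0, 0, 0], [0, 0, 0, 0], [0, 0, 0, 0], [0, 0, 0, 0]], grip=0)

```text
time_s: 6.85
tcp_pos: [0.4803, 0.3804, 0.4335]
ee_rot: [[-0.153, -0.988, 0.001], [-0.988, 0.153, 0.001], [-0.001, -0.001, -1.0]]
wrist_force: [-0.7, 0.9, 1.8]
gripper_width: 0.342
gripper_force: 29.9
```

Gripped. Now I lift 36 mm and slide off the hook end.

jog_arm(increments=[[0, 0, -0.4, 0], [0, 0, -0.5, 0], [0, 0, -0.5, 0], [0, 0, -0.4, 0], [0, 0, 0, 0], [0, 0.5, 0, 0], [0, 0.8, 0, 0], [0, 0.8, 0, 0], [0, 0.8, 0, 0], [0, 0.8, 0, 0]])

```text
time_s: 7.85
tcp_pos: [0.4053, 0.3919, 0.4688]
ee_rot: [[-0.153, -0.988, -0.0], [-0.988, 0.153, 0.0], [-0.0, 0.0, -1.0]]
wrist_force: [0.3, 0.6, -2.3]
gripper_width: 0.345
gripper_force: 29.9
```

jog_arm(increments=[[0, 0.8, 0, 0], [0, 0.8, 0, 0], [0, 0.4, 0, 0], [0, 0, -0.5, 0], [0, 0, -0.5, 0], [0, 0, -0.5, 0], [0, 0, 0, 0]])

```text
time_s: 8.55
tcp_pos: [0.3684, 0.3979, 0.5012]
ee_rot: [[-0.154, -0.988, 0.003], [-0.988, 0.154, 0.004], [-0.004, -0.002, -1.0]]
wrist_force: [0.6, 0.7, -3.4]
gripper_width: 0.343
gripper_force: 29.9
```

```bash
python3 - <<'E'
from h import *
im=eyes.capture('wrist');s=sense();print(s['time_s'],s['tcp_pos'],s['gripper_width'],s['gripper_force'],s['joints'])
cv2.imwrite('pics/w3.png',cv2.resize(np.hstack([im,eyes.capture('scene')]),(800,300)))
E
```

```text
8.6 [0.368148   0.3978133  0.49990091] 0.3417921523695217 29.936665892601013 [ 6.43665685e+01  1.07972090e+01 -1.71160189e+00  7.65784603e-03
 -7.73487561e+01 -7.32364409e+01]
```

View pics/w3.png

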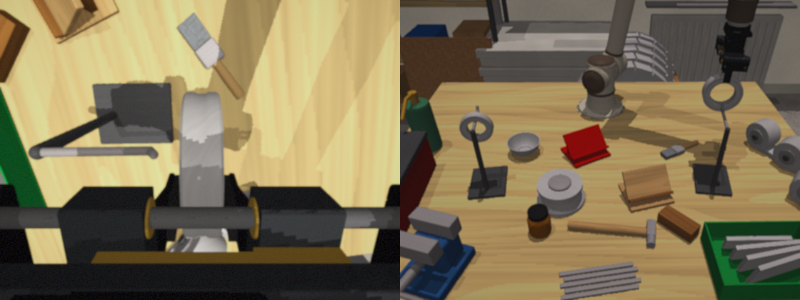

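The collar is held and clear of the hook. Now I turn it to match the rest's direction and carry it to a viewing place on the robot side of the rest.

jog_arm(increments=[[0, 0, -0.5, -0.5], [0, 0, -0.5, -0.9], [0, 0, 0, -0.9], [0, 0, 0, -0.9], [0, 0, 0, -0.9], [0, 0, 0, -0.9], [0, 0, 0, 0], [0.5, -0.15, 0, 0], [1, -0.2, 0, 0], [1, -0.2, 0, 0]])

```text
time_s: 9.65
tcp_pos: [0.3909, 0.3511, 0.5184]
ee_rot: [[0.243, -0.97, -0.0], [-0.97, -0.243, -0.001], [0.001, 0.001, -1.0]]
wrist_force: [-0.2, 0.8, -1.8]
gripper_width: 0.341
gripper_force: 29.9
```

jog_arm(increments=[[1, -0.2, 0, 0], [1, -0.15, 0, 0], [1, -0.15, 0, 0], [1, -0.15, 0, 0], [1, -0.15, 0, 0], [1, -0.15, 0, 0], [1, -0.15, 0, 0], [1, -0.15, 0, 0], [1, -0.15, 0, 0], [1, -0.15, 0, 0]])

```text
time_s: 10.65
tcp_pos: [0.4695, 0.164, 0.5187]
ee_rot: [[0.242, -0.97, -0.0], [-0.97, -0.242, -0.0], [0.0, 0.0, -1.0]]
wrist_force: [0.3, -0.2, -3.5]
gripper_width: 0.345
gripper_force: 29.9
```

jog_arm(increments=[[1, -0.15, 0, 0], [1, -0.15, 0, 0], [0.5, -0.1, 0, 0], [0, 0, 0, 0], [0, 0, 0, 0], [0, 0, 0, 0]])

```text
time_s: 11.25
tcp_pos: [0.489, 0.1195, 0.5187]
ee_rot: [[0.244, -0.97, -0.0], [-0.97, -0.244, 0.0], [-0.0, 0.0, -1.0]]
wrist_force: [0.6, 0.0, -2.6]
gripper_width: 0.341
gripper_force: 29.9
```

```bash
python3 - <<'E'
from h import *
import pickle
c=cam('wrist');im=eyes.capture('wrist');s=sense();print(s['time_s'],s['tcp_pos'],s['ee_rot'][:,1],s['joints'])
pickle.dump(c,open('c4.pkl','wb'))
p,y=[.569,.138],.2466
for P in [[-29,75,94],[-29,-75,94],[35,75,30],[35,-75,30],[45,75,40],[45,-75,40]]:
    print(P,proj((rz(y)@np.array(P)*1e-3+[*p,0])[None],*c)[0].round(1))
cv2.imwrite('pics/w4.png',im)
E
```

```text
11.3 [0.48897667 0.11961978 0.51873742] [-9.69706490e-01 -2.44273049e-01  3.62102165e-06] [ 3.22516437e+01  6.40505286e+00 -4.38144047e+00 -1.26860333e-02
 -7.92096490e+01 -1.81103919e+01]
[-29, 75, 94] [240.9 226.3]
[-29, -75, 94] [236.1 104.6]
[35, 75, 30] [202.5 210.8]
[35, -75, 30] [194.6 104.2]
[45, 75, 40] [194.  212.9]
[45, -75, 40] [185.  104.2]
```

View pics/w4.png

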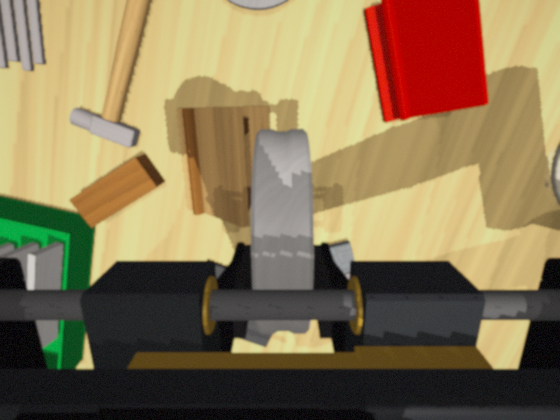

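The rest is partly visible, with its ledge strip from (183,108) to (195,213) and its top edge near column 245, partly behind the collar at (282,220). The prediction agrees to a few pixels, so I check it numerically.

```bash
python3 - <<'E'
import cv2,numpy as np
im=cv2.cvtColor(cv2.imread('pics/w4.png'),6).astype(int)
for v in (120,135,150,180,200): print(v,im[v-1:v+2,174:256].mean(0).astype(int).tolist())
print('col',{u:im[96:118,u-1:u+2].mean(1).astype(int).tolist() for u in (190,205,220,235)})
E
```

```text
120 [146, 147, 145, 140, 136, 132, 129, 125, 113, 94, 78, 78, 80, 80, 76, 75, 74, 70, 67, 71, 80, 98, 108, 110, 112, 113, 116, 118, 119, 119, 119, 121, 121, 122, 122, 122, 122, 122, 119, 112, 107, 107, 106, 108, 108, 106, 106, 106, 106, 111, 112, 114, 115, 115, 113, 110, 109, 111, 115, 119, 123, 125, 126, 120, 116, 116, 117, 113, 102, 79, 55, 47, 49, 63, 92, 118, 131, 133, 133, 129, 127, 128]
135 [146, 144, 145, 144, 140, 136, 134, 132, 126, 121, 105, 85, 76, 79, 81, 78, 77, 75, 72, 68, 68, 76, 92, 105, 111, 113, 113, 115, 118, 118, 119, 121, 120, 121, 122, 123, 122, 121, 121, 119, 114, 109, 108, 108, 109, 109, 106, 107, 106, 107, 109, 111, 113, 114, 114, 114, 110, 111, 112, 114, 118, 121, 123, 124, 122, 117, 117, 115, 112, 103, 88, 85, 89, 95, 104, 114, 124, 133, 134, 133, 127, 122]
150 [146, 150, 151, 150, 148, 145, 140, 136, 133, 130, 125, 115, 97, 85, 88, 91, 85, 79, 79, 74, 71, 70, 73, 83, 97, 109, 113, 114, 116, 118, 119, 120, 120, 122, 122, 122, 123, 123, 122, 123, 119, 117, 112, 110, 109, 110, 110, 109, 107, 106, 107, 110, 112, 113, 113, 111, 110, 108, 110, 113, 117, 118, 121
[... 663 characters left out ...]
 153, 151, 141, 132, 126, 123, 120, 119, 119, 115, 110, 107, 103, 102, 102, 103, 101, 98, 98, 97, 96, 95, 94, 90, 91, 93, 93, 93, 93, 93, 94, 96, 100, 102, 102, 103, 108, 110, 103, 99, 97, 96, 94, 83, 62, 57, 76, 105, 124, 132, 141, 148]
col {190: [145, 145, 146, 146, 146, 146, 146, 145, 146, 144, 138, 121, 93, 75, 72, 71, 69, 71, 70, 70, 72, 72], 205: [151, 152, 152, 153, 153, 152, 152, 151, 150, 149, 142, 129, 121, 121, 120, 122, 121, 122, 122, 121, 121, 121], 220: [142, 142, 143, 143, 141, 142, 142, 143, 143, 138, 128, 115, 107, 105, 106, 106, 106, 105, 107, 107, 107, 106], 235: [151, 151, 150, 150, 149, 149, 148, 148, 149, 145, 135, 124, 121, 121, 122, 124, 123, 123, 122, 124, 123, 124]}
```

The ledge and top-edge columns match the prediction within about 1 px; the rest is shifted about +3 mm in y. I move over it and lower.

jog_arm(increments=[[0, -0.8, 0, 0], [0, -1, 0, 0], [0, -1, 0, 0], [0, -1, 0, 0], [0, -1, 0, 0], [0, -0.8, 0, 0], [0, -0.44, 0, 0], [0, 0, 0.6, 0], [0, 0, 1, 0], [0, 0, 1, 0]])

```text
time_s: 12.3
tcp_pos: [0.6054, 0.1485, 0.4656]
ee_rot: [[0.244, -0.97, -0.001], [-0.97, -0.244, 0.0], [-0.0, 0.001, -1.0]]
wrist_force: [-0.0, -0.2, -2.6]
gripper_width: 0.339
gripper_force: 29.9
```

jog_arm(increments=[[0, 0, 1, 0], [0, 0, 1, 0], [0, 0, 1, 0], [0, 0, 1, 0], [0, 0, 0.9, 0], [0, 0, 0.6, 0], [0, 0, 0.4, 0], [0, 0, 0, 0], [0, 0, 0, 0]])

```text
time_s: 13.2
tcp_pos: [0.6065, 0.1486, 0.3495]
ee_rot: [[0.244, -0.97, 0.001], [-0.97, -0.244, 0.0], [0.0, -0.001, -1.0]]
wrist_force: [0.3, 0.0, -2.7]
gripper_width: 0.342
gripper_force: 29.9
```

jog_arm(increments=[[0, 0, 0.2, 0], [0, 0, 0.2, 0], [0, 0, 0.1, 0], [0, 0, 0, 0]])

```text
time_s: 13.6
tcp_pos: [0.6063, 0.1484, 0.3383]
ee_rot: [[0.243, -0.97, -0.001], [-0.97, -0.243, -0.0], [0.0, 0.001, -1.0]]
wrist_force: [0.1, 0.5, -2.8]
gripper_width: 0.34
gripper_force: 29.9
```

jog_arm(increments=[[0, 0, 0.1, 0], [0, 0, 0.1, 0], [0, 0, 0, 0]])

```text
time_s: 13.9
tcp_pos: [0.6064, 0.1485, 0.3347]
ee_rot: [[0.244, -0.97, 0.0], [-0.97, -0.244, 0.0], [0.0, -0.0, -1.0]]
wrist_force: [-0.8, -0.2, -3.0]
gripper_width: 0.338
gripper_force: 29.9
```

jog_arm(increments=[[0, 0, 0.1, 0], [0, 0, 0, 0]])

```text
time_s: 14.1
tcp_pos: [0.6068, 0.1486, 0.3334]
ee_rot: [[0.244, -0.97, 0.002], [-0.97, -0.244, 0.001], [-0.0, -0.002, -1.0]]
wrist_force: [1.0, -0.6, -1.3]
gripper_width: 0.339
gripper_force: 29.9
```

jog_arm(increments=[[0, 0, 0.1, 0], [0, 0, 0, 0]])

```text
time_s: 14.3
tcp_pos: [0.6068, 0.1486, 0.3331]
ee_rot: [[0.244, -0.97, 0.003], [-0.97, -0.244, 0.0], [0.0, -0.003, -1.0]]
wrist_force: [-1.7, 0.6, 5.8]
gripper_width: 0.339
gripper_force: 29.9
```

jog_arm(increments=[[0, 0, 0.1, 0], [0, 0, 0, 0]])

```text
time_s: 14.5
tcp_pos: [0.6068, 0.1486, 0.333]
ee_rot: [[0.245, -0.97, 0.004], [-0.97, -0.245, 0.0], [0.001, -0.004, -1.0]]
wrist_force: [-2.9, 0.3, 12.7]
gripper_width: 0.342
gripper_force: 30.0
```

Contact is at the expected height (bottom ≈ 39 mm). I ease off, open slightly, and tip the collar back, guided between the fingers.

jog_arm(increments=[[0, 0, -0.2, 0], [0, 0, 0, 0], [0, 0, 0, 0]], grip=46)

```text
time_s: 14.8
tcp_pos: [0.6063, 0.1484, 0.3326]
ee_rot: [[0.243, -0.97, -0.0], [-0.97, -0.243, 0.0], [-0.0, 0.0, -1.0]]
wrist_force: [0.0, 0.2, 0.0]
gripper_width: 0.5
gripper_force: 0.0
```

jog_arm(increments=[[0, 0.2, 0, 0], [0, 0.2, 0, 0], [0, 0.2, 0, 0], [0, 0.2, 0, 0], [0, 0.2, 0, 0], [0, 0.2, 0, 0], [0, 0, 0, 0]])

```text
time_s: 15.5
tcp_pos: [0.5825, 0.1424, 0.3329]
ee_rot: [[0.244, -0.97, -0.0], [-0.97, -0.244, -0.0], [-0.0, 0.0, -1.0]]
wrist_force: [1.1, 0.3, 0.3]
gripper_width: 0.529
gripper_force: 0.0
```

```bash
python3 - <<'E'
from h import *
c=cam('wrist');im=eyes.capture('wrist');s=sense();print(s['time_s'],s['tcp_pos'],s['gripper_width'],s['wrist_force'])
p=proj(np.array([[.57,.139,.1]]),*cam('scene'))[0].astype(int);sc=eyes.capture('scene')[p[1]-75:p[1]+75,p[0]-100:p[0]+100]
cv2.imwrite('pics/w5.png',np.hstack([cv2.resize(im,(400,300)),cv2.resize(sc,(400,300))]))
E
```

```text
15.55 [0.58281045 0.1425511  0.33288191] 0.5325987669648616 [ 0.89139963  0.62956144 -1.08988406]
```

View pics/w5.png

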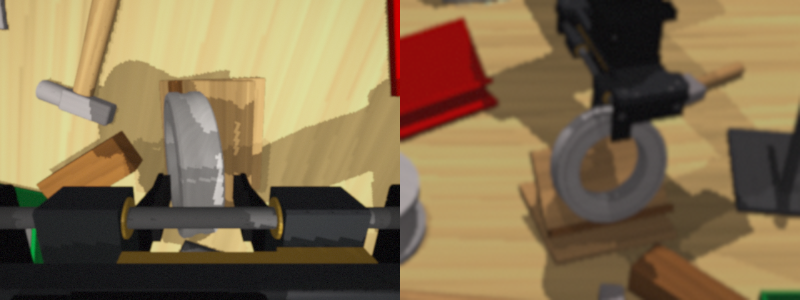

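The collar (193,150 in the left panel) is leaning back between the fingers as planned, with its bottom at the ledge. I continue the arc.

jog_arm(increments=[[0, 0.15, 0.05, 0], [0, 0.15, 0.1, 0], [0, 0.15, 0.1, 0], [0, 0.15, 0.1, 0], [0, 0.15, 0.1, 0], [0, 0.15, 0.1, 0], [0, 0.15, 0.1, 0], [0, 0.15, 0, 0], [0, 0, 0, 0]], grip=52)

```text
time_s: 16.5
tcp_pos: [0.5594, 0.1367, 0.3197]
ee_rot: [[0.244, -0.97, -0.0], [-0.97, -0.244, -0.0], [0.0, 0.0, -1.0]]
wrist_force: [-0.5, 0.0, 0.6]
gripper_width: 0.6
gripper_force: 0.4
```

```bash
cat > look.py <<'E'
# fit tilted collar: centre + tilt about rest y (yaw fixed), wrist view
import h,sys
from h import *
def ring3(p,c):
    # p: x,y,z,tilt ; axis initially rest x rotated up by tilt
    yaw=YAW;M=rz(yaw)@np.array([[np.cos(p[3]),0,-np.sin(p[3])],[0,1,0],[np.sin(p[3]),0,np.cos(p[3])]])
    im=np.zeros((420*S,560*S),np.uint8);hull(im,np.vstack([ringx(65,-15),ringx(65,15)])@M.T+p[:3],c)
    hs=[np.zeros_like(im) for _ in(0,1)]
    for i,x in enumerate((-15,15)): hull(hs[i],ringx(40,x)@M.T+p[:3],c)
    im[(hs[0]&hs[1])>0]=0
    return cv2.resize(im.astype(np.float32),(560,420),interpolation=cv2.INTER_AREA)
YAW=.25
h.render=lambda k,p,c: ring3(p,c)
def go(cams,p0):
    ms=[]
    for n in cams:
        c=cam(n);eyes.capture(n);d=[x for x in eyes.outline_of(n,'collar') if np.linalg.norm(np.argwhere(x['mask']).mean(0)[::-1]-proj(np.array([p0[:3]]),*c)[0])<60]
        if d: print(n,d[0]['conf'],d[0]['mask'].sum());ms.append((d[0]['mask'].astype(np.float32),c))
    for m in [ms]+[[x] for x in ms]*(len(ms)>1): print(*h.fit('r',p0,m,[.01,.01,.01,.15]))
E
python3 - <<'E'
from look import *
s=sense();print(s['time_s'],s['tcp_pos'],s['gripper_width'],s['wrist_force'])
go(['wrist','top','scene'],[.575,.14,.1,.4])
E
```

```text
16.5 [0.55943184 0.13665106 0.31968078] 0.6000798482765667 [-0.52160066  0.03855387  0.63941902]
wrist 0.68 17571
top 0.7 361
[0.57993718 0.13742857 0.09933877 0.48051356] 0.8535739183425903
[0.57963454 0.14262374 0.08974631 0.55386322] 0.2049623727798462
[0.57619162 0.13404284 0.10723227 0.368113  ] 0.5818660259246826
```

jog_arm(increments=[[0, 0.1, 0.15, 0], [0, 0.1, 0.15, 0], [0, 0.1, 0.15, 0], [0, 0.1, 0.15, 0], [0, 0.1, 0.15, 0], [0, 0.1, 0.15, 0], [0, 0, 0.1, 0]], grip=64)

```text
time_s: 17.5
tcp_pos: [0.5468, 0.1331, 0.2992]
ee_rot: [[0.243, -0.97, -0.005], [-0.97, -0.243, -0.003], [0.001, 0.006, -1.0]]
wrist_force: [-6.8, -3.2, 6.4]
gripper_width: 0.734
gripper_force: 4.2
```

jog_arm(increments=[[0, 0.1, 0.1, 0], [0, 0.1, 0.1, 0], [0, 0.1, 0, 0], [0, 0.1, 0, 0], [0, 0.1, 0, 0], [0, 0.1, 0, 0], [0, 0.1, 0, 0], [0, 0.1, 0, 0]], grip=78)

```text
time_s: 18.3
tcp_pos: [0.5325, 0.1299, 0.2958]
ee_rot: [[0.244, -0.97, 0.0], [-0.97, -0.244, 0.0], [-0.0, -0.0, -1.0]]
wrist_force: [0.1, -0.5, -0.2]
gripper_width: 0.898
gripper_force: 0.0
```

```bash
python3 - <<'E'
from look import *
s=sense();print(s['time_s'],s['tcp_pos'],s['gripper_width'],s['wrist_force'],s['gripper_force'])
go(['wrist','top'],[.568,.14,.087,.7])
E
```

```text
18.3 [0.53252599 0.12992836 0.29581658] 0.8978586063909569 [ 0.10648661 -0.46215461 -0.24142144] 0.0
wrist 0.76 20765
top 0.79 308
[0.56863781 0.13864125 0.08372103 0.77058117] 0.9775761365890503
[0.56868183 0.13956714 0.08188477 0.78672133] 0.24276798963546753
[0.5667752  0.12954392 0.0894359  0.67904943] 0.7164583802223206
```

The collar now lies at 45° on the face (centre 0.569, 0.140, 0.083), let go and untouched. I rise, turn 90° and go over the +y side of the band.

jog_arm(increments=[[0, 0, -0.3, 0], [0, 0, -0.8, 0], [0, 0, -1, 0], [0, 0, -1, -1], [0, 0, -1, -1], [0, 0, -1, -1], [0, 0, -1, -1], [0, 0, -0.4, -1], [0, 0, 0, -1], [0, 0, 0, -1]], grip=87)

```text
time_s: 19.5
tcp_pos: [0.5326, 0.1299, 0.4268]
ee_rot: [[0.724, -0.69, 0.001], [-0.69, -0.724, 0.001], [0.0, -0.002, -1.0]]
wrist_force: [0.4, 0.6, 0.2]
gripper_width: 1.002
gripper_force: 0.0
```

jog_arm(increments=[[0, 0, 0, -1], [0, 0, 0, -1], [0, 0, 0, -1], [0, 0, 0, -1], [0, 0, 0, -1], [0, 0, 0, -1], [0, 0, 0, -1], [0, 0, 0, -1], [0, 0, 0, -1], [0, 0, 0, -1]])

```text
time_s: 20.5
tcp_pos: [0.5326, 0.1299, 0.4262]
ee_rot: [[0.999, 0.038, 0.0], [0.038, -0.999, 0.0], [0.001, -0.0, -1.0]]
wrist_force: [-0.4, 0.4, -0.4]
gripper_width: 0.998
gripper_force: 0.0
```

jog_arm(increments=[[0, 0, 0, -1], [0, 0, 0, -1], [0, 0, 0, -0.6], [0.9, -0.9, 0, 0], [0.9, -0.9, 0, 0], [0.1, -0.8, 0, 0], [0, 0, 0, 0], [0, 0, 0, 0]], grip=46)

```text
time_s: 21.3
tcp_pos: [0.5565, 0.1897, 0.4258]
ee_rot: [[0.97, 0.242, -0.001], [0.242, -0.97, -0.0], [-0.001, 0.0, -1.0]]
wrist_force: [-0.9, -0.5, -0.3]
gripper_width: 0.538
gripper_force: 0.0
```

```bash
python3 - <<'E'
import look
from look import *
s=sense();print(s['time_s'],s['tcp_pos'],s['ee_rot'],s['gripper_width'],s['joints'])
c=cam('wrist');im=eyes.capture('wrist')
go(['wrist'],[.568,.14,.086,.785])
for d in eyes.outline_of('wrist','collar')[:1]:
    cs,_=cv2.findContours(d['mask'].astype(np.uint8),0,2);cv2.drawContours(im,cs,-1,(0,0,255),1)
cs,_=cv2.findContours((ring3(np.array([.568,.14,.0866,.785]),c)>.5).astype(np.uint8),1,2);cv2.drawContours(im,cs,-1,(0,255,255),1)
cv2.imwrite('pics/w6.png',im)
E
```

```text
21.3 [0.55650992 0.18966538 0.42578901] [[ 9.70390107e-01  2.41542440e-01 -5.39050727e-04]
 [ 2.41542285e-01 -9.70390236e-01 -3.36915694e-04]
 [-6.04469001e-04  1.96736112e-04 -9.99999798e-01]] 0.5375773800636395 [ 3.45905047e+01  1.76452804e+01 -3.02147024e+00 -1.75484698e-03
 -6.93696341e+01  6.93877053e+01]
wrist 0.87 10512
[0.56772494 0.13757902 0.08363707 0.7926633 ] 0.05181854963302612
```

View pics/w6.png

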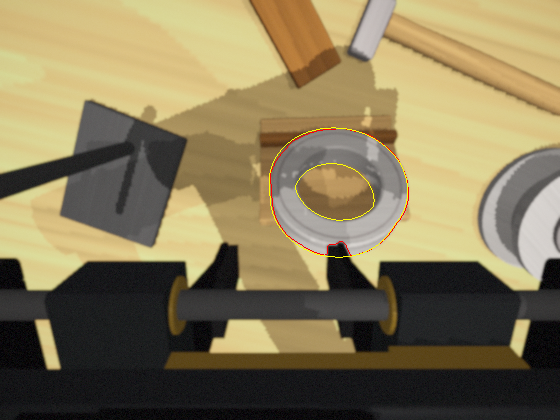

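The view shows the collar lying squarely on the rest at (340,192), with the fitted outline matching: centre (0.568, 0.138, 0.084), tilt 45°. I descend on the band's +y side and grip.

jog_arm(increments=[[-0.1, 0, 0.7, 0], [0, 0, 1, 0], [0, 0, 1, 0], [0, 0, 1, 0], [0, 0, 1, 0], [0, 0, 1, 0], [0, 0, 0.8, 0], [0, 0, 0.5, 0], [0, 0, 0.4, 0], [0, 0, 0, 0]])

```text
time_s: 22.5
tcp_pos: [0.5549, 0.1888, 0.277]
ee_rot: [[0.971, 0.24, -0.001], [0.24, -0.971, -0.001], [-0.002, 0.0, -1.0]]
wrist_force: [0.2, -0.2, -0.7]
gripper_width: 0.529
gripper_force: 0.1
```

jog_arm(increments=[[0, 0, 0.2, 0], [0, 0, 0.2, 0], [0, 0, 0.1, 0], [0, 0, 0, 0]])

```text
time_s: 22.9
tcp_pos: [0.555, 0.1891, 0.2676]
ee_rot: [[0.971, 0.241, -0.0], [0.241, -0.971, -0.0], [-0.0, 0.0, -1.0]]
wrist_force: [-0.8, 0.2, 0.6]
gripper_width: 0.529
gripper_force: 0.0
```

jog_arm(increments=[[0, 0, 0, 0], [0, 0, 0, 0], [0, 0, 0, 0], [0, 0, 0, 0], [0, 0, 0, 0]], grip=0)

```text
time_s: 23.4
tcp_pos: [0.5552, 0.1893, 0.2678]
ee_rot: [[0.971, 0.241, 0.001], [0.241, -0.971, 0.0], [0.001, -0.0, -1.0]]
wrist_force: [2.1, 0.6, -2.0]
gripper_width: 0.348
gripper_force: 28.3
```

jog_arm(increments=[[0, 0, -0.2, 0], [0, 0, -0.4, 0], [0, 0, -0.8, 0], [0, 0, -1, 0], [0, 0, -1, 0], [0, 0, -1, 0], [0, 0, -1, 0], [0, 0, -0.6, 0], [0, 0, 0, 0], [0, 0, 0, 0]])

```text
time_s: 24.4
tcp_pos: [0.5546, 0.189, 0.3871]
ee_rot: [[0.971, 0.24, -0.002], [0.24, -0.971, -0.0], [-0.002, -0.0, -1.0]]
wrist_force: [1.0, -0.1, -3.3]
gripper_width: 0.34
gripper_force: 28.1
```

```bash
python3 - <<'E'
import look
from look import *
s=sense();print(s['time_s'],s['tcp_pos'],s['ee_rot'][:,1],s['gripper_width'],s['gripper_force'])
go(['wrist','top'],[.568,.14,.205,.785])
im=eyes.capture('wrist')
print([ (d['conf'],d['centre']) for d in eyes.spot_in('wrist','finial')])
p=proj(np.array([[.57,.139,.2]]),*cam('scene'))[0].astype(int);sc=eyes.capture('scene')[max(0,p[1]-90):p[1]+60,p[0]-100:p[0]+100]
cv2.imwrite('pics/w7.png',np.hstack([cv2.resize(im,(400,300)),cv2.resize(sc,(400,300))]))
E
```

```text
24.4 [0.55461618 0.18895313 0.3870758 ] [ 2.40366396e-01 -9.70682167e-01 -3.54332899e-04] 0.33990709644900935 28.10862726139021
wrist 0.83 22925
top 0.97 635
[0.56441359 0.13789852 0.19981689 0.73677829] 0.9610507488250732
[0.56343638 0.13942592 0.20380558 0.77288707] 0.4424477219581604
[0.56836816 0.1403772  0.17677549 0.7289919 ] 0.5042684078216553
[(0.87, [0.585, -0.0744, 0.0209])]
```

View pics/w7.png

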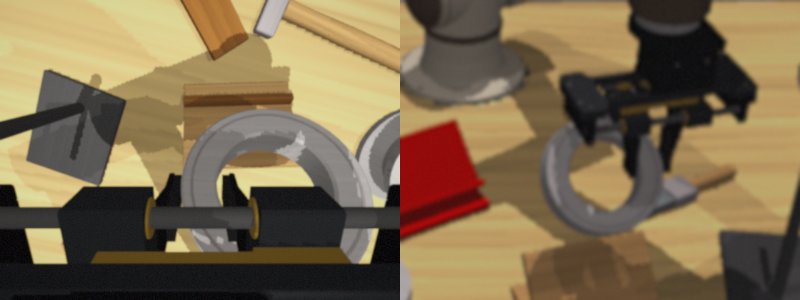

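The collar is held at its +y side, still tilted about 44°, with its near side under the gripper and the finial at the right edge. I carry it to a place where the wrist camera sees the finial ahead of the ring.

jog_arm(increments=[[-0.3, 0.5, -0.4, 0], [-0.5, 1, -0.5, 0], [-0.5, 1, -0.5, 0], [-0.5, 1, -0.5, 0], [-0.5, 1, 0, 0], [-0.5, 1, 0, 0], [-0.5, 1, 0, 0], [-0.5, 1, 0, 0], [-0.5, 1, 0, 0], [-0.5, 1, 0, 0]])

```text
time_s: 25.75
tcp_pos: [0.5061, -0.0211, 0.4272]
ee_rot: [[0.971, 0.24, 0.002], [0.24, -0.971, 0.0], [0.002, 0.0, -1.0]]
wrist_force: [0.3, 0.3, -3.7]
gripper_width: 0.337
gripper_force: 28.1
```

jog_arm(increments=[[-0.5, 1, 0, 0], [-0.5, 1, 0, 0], [-0.5, 1, 0, 0], [-0.5, 0.8, 0, 0], [-0.3, 0.5, 0, 0], [0, 0, 0, 0], [0, 0, 0, 0]])

```text
time_s: 26.45
tcp_pos: [0.4832, -0.1135, 0.4264]
ee_rot: [[0.971, 0.24, 0.001], [0.24, -0.971, 0.0], [0.001, 0.0, -1.0]]
wrist_force: [-0.2, 0.5, -3.2]
gripper_width: 0.338
gripper_force: 28.3
```

```bash
cat > fin.py <<'E'
import h
from h import *
def finfit(n,vmax=400):
    c=cam(n);im=eyes.capture(n)
    f=eyes.outline_of(n,'finial');k=eyes.outline_of(n,'collar')
    if not f: print(n,'no finial');return
    print(n,[(round(d['conf'],2),int(d['mask'].sum())) for d in f],[(round(d['conf'],2),int(d['mask'].sum())) for d in k])
    m=f[0]['mask'].astype(np.uint8);keep=np.ones(m.shape,np.float32)
    if n=='wrist':
        keep[vmax:]=0
        for d in k[:1]: keep[cv2.dilate(d['mask'].astype(np.uint8),np.ones((7,7)))>0]=0
    ys,xs=np.nonzero(m);print('bbox',xs.min(),xs.max(),ys.min(),ys.max())
    def cost(p):
        q=render('finial',p,c)*keep;mm=m*keep;return 1-np.minimum(q,mm).sum()/np.maximum(q,mm).sum()
    p0=np.array([.588,-.139]);o=minimize(cost,p0,method='Nelder-Mead',options=dict(initial_simplex=[p0,p0+[.012,0],p0+[0,.012]],xatol=1e-4));print(o.x,o.fun)
    # spigot top circle by edges
    g=cv2.cvtColor(im,6).astype(np.float32);gx=cv2.Sobel(g,5,1,0);gy=cv2.Sobel(g,5,0,1);mag=cv2.GaussianBlur(np.hypot(gx,gy),(3,3),0)*keep
    for rad,z in ((72,70),(36,80),(34,80)):
        def ec(p):
            u=proj(cyl(rad,z,z)[:60]+[p[0],p[1],0],*c).astype(np.float32)
            return -cv2.remap(mag,u[:,0],u[:,1],1).mean()
        best=min(((ec(o.x+[a,b]),o.x[0]+a,o.x[1]+b) for a in np.arange(-.01,.0101,.001) for b in np.arange(-.01,.0101,.001)))
        print(' edge',rad,np.round(best,4))
E
python3 - <<'E'
from fin import *
s=sense();print(s['time_s'],s['tcp_pos'],s['ee_rot'][:,1],s['gripper_width'])
finfit('wrist',240);finfit('top')
E
```

```text
26.45 [ 0.48320583 -0.11353164  0.42635887] [ 2.39771389e-01 -9.70829374e-01  8.96855692e-05] 0.33842787693894755
wrist [(0.79, 19312)] [(0.61, 23035)]
bbox 257 411 0 161
[ 0.5870258  -0.13801094] 0.009390056133270264
 edge 72 [-43.1154   0.587   -0.138 ]
 edge 36 [-104.7717    0.586    -0.137 ]
 edge 34 [-66.1452   0.587   -0.139 ]
top [(0.47, 231)] [(0.66, 327), (0.33, 549)]
bbox 313 342 179 191
[ 0.63466049 -0.10336452] 0.8868929147720337
 edge 72 [-76.7047   0.6377  -0.1024]
 edge 36 [-90.0591   0.6447  -0.1034]
 edge 34 [-92.5179   0.6447  -0.1044]
```

The finial is at (0.587, -0.138), and the outline and edge fits agree. I place the collar's low edge over the far side of the top, beyond the spigot.

jog_arm(increments=[[0.7, 0, 0, 0], [1, -0.1, 0, 0], [1, -0.07, 0, 0], [1, 0, 0, 0], [1, 0, 0, 0], [1, 0, 0, 0], [0.53, 0, 0, 0], [0, 0, 0.6, 0], [0, 0, 1, 0], [0, 0, 1, 0]])

```text
time_s: 27.75
tcp_pos: [0.6031, -0.0797, 0.3723]
ee_rot: [[0.971, 0.241, -0.001], [0.241, -0.971, 0.0], [-0.001, -0.001, -1.0]]
wrist_force: [0.7, -0.8, -3.8]
gripper_width: 0.336
gripper_force: 28.3
```

jog_arm(increments=[[0, 0, 0.9, 0], [0, 0, 0.7, 0], [0, 0, 0.5, 0], [0, 0, 0.3, 0], [0, 0, 0.1, 0], [0, 0, 0, 0], [0, 0, 0, 0]])

```text
time_s: 28.45
tcp_pos: [0.604, -0.0797, 0.3245]
ee_rot: [[0.971, 0.241, 0.002], [0.241, -0.971, -0.0], [0.001, 0.0, -1.0]]
wrist_force: [-0.7, -0.5, -2.6]
gripper_width: 0.332
gripper_force: 28.3
```

```bash
python3 - <<'E'
import look
from look import *
s=sense();print(s['time_s'],s['tcp_pos'],s['ee_rot'][:,1],s['gripper_width'],s['wrist_force'])
d=np.array(s['tcp_pos'])-[.5868,-.138,0];print("x'",d[:2]@[.971,.24],'L',-d[:2]@[.24,-.971])
go(['wrist'],[.616,-.131,.138,.75])
E
```

```text
28.45 [ 0.60402405 -0.07967361  0.32453539] [ 2.40949456e-01 -9.70537592e-01  3.77619836e-04] 0.3321617798189707 [-0.73819171 -0.4614585  -2.55788836]
x' 0.03072288406272685 L 0.05250115792639525
wrist 0.84 23304
[ 0.61292947 -0.12977516  0.14103932  0.77542038] 0.43968677520751953
```

jog_arm(increments=[[0, 0, 0.3, 0], [0, 0, 0.2, 0], [0, 0, 0, 0]])

```text
time_s: 28.85
tcp_pos: [0.6035, -0.0797, 0.3127]
ee_rot: [[0.971, 0.241, -0.002], [0.241, -0.971, 0.0], [-0.002, -0.001, -1.0]]
wrist_force: [-0.4, 0.7, -2.6]
gripper_width: 0.335
gripper_force: 28.3
```

jog_arm(increments=[[0, 0, 0.1, 0], [0, 0, 0.1, 0], [0, 0, 0, 0]])

```text
time_s: 29.15
tcp_pos: [0.6037, -0.0797, 0.3094]
ee_rot: [[0.971, 0.241, -0.001], [0.241, -0.971, 0.0], [-0.001, -0.0, -1.0]]
wrist_force: [-0.5, 0.3, -3.9]
gripper_width: 0.334
gripper_force: 28.3
```

jog_arm(increments=[[0, 0, 0.1, 0], [0, 0, 0.1, 0], [0, 0, 0, 0]])

```text
time_s: 29.45
tcp_pos: [0.6038, -0.0796, 0.3058]
ee_rot: [[0.971, 0.241, 0.0], [0.241, -0.971, -0.0], [0.0, 0.0, -1.0]]
wrist_force: [-0.5, 0.7, -1.8]
gripper_width: 0.332
gripper_force: 28.1
```

jog_arm(increments=[[-0.05, 0, 0.1, 0], [-0.1, 0, 0.1, 0], [0, 0, 0, 0]])

```text
time_s: 29.75
tcp_pos: [0.6005, -0.0803, 0.3022]
ee_rot: [[0.971, 0.241, -0.0], [0.241, -0.971, 0.0], [-0.0, -0.0, -1.0]]
wrist_force: [-2.4, 2.9, 4.2]
gripper_width: 0.329
gripper_force: 27.4
```

jog_arm(increments=[[-0.15, 0, 0.1, 0], [-0.15, 0, 0.1, 0], [0, 0, 0, 0]])

```text
time_s: 30.05
tcp_pos: [0.5946, -0.0819, 0.2975]
ee_rot: [[0.971, 0.241, -0.001], [0.241, -0.971, 0.0], [-0.001, -0.0, -1.0]]
wrist_force: [-3.2, 2.4, 3.1]
gripper_width: 0.325
gripper_force: 27.4
```

```bash
cat > st.py <<'E'
import look
from look import *
import sys
s=sense();print(s['time_s'],s['tcp_pos'],s['gripper_width'],s['wrist_force'])
d=np.array(s['tcp_pos'])-[.5868,-.138,0];print("x'",d[:2]@[.971,.24],'L',-d[:2]@[.24,-.971])
c=cam('wrist');eyes.capture('wrist');k=eyes.outline_of('wrist','collar')[0];m=k['mask'].astype(np.float32)
vm=int(sys.argv[2]);m[vm:]=0
def cost(p):
    C=np.array(s['tcp_pos'])+p[0]*np.array([.971,.24,0])+.052*np.array([.24,-.971,0]);C[2]=p[1]
    q=ring3(np.r_[C,p[2]],c);q[vm:]=0
    return 1-np.minimum(q,m).sum()/np.maximum(q,m).sum()
best=None
for t in (0.,.3,.6):
    p0=np.array([.005,.085+.06*t,np.pi/2-t]);o=minimize(cost,p0,method='Nelder-Mead',options=dict(initial_simplex=[p0,p0+[.008,0,0],p0+[0,.01,0],p0+[0,0,.2]],xatol=1e-4))
    if best is None or o.fun<best.fun: best=o
o=best;print('dx,z,tilt from flat deg',o.x[0],o.x[1],90-np.degrees(o.x[2]),o.fun,"C x'",o.x[0]+d[:2]@[.971,.24])
E
python3 st.py _ 240
```

```text
30.05 [ 0.59458483 -0.0818808   0.29745927] 0.3253155657764467 [-3.17243918  2.40796284  3.09094918]
x' 0.02102768079970853 L 0.05262338274456625
dx,z,tilt from flat deg -0.0008072211167085145 0.11775842020400584 37.351668719532086 0.02575242519378662 C x' 0.020220459683000014
```

The tilt is now 37° and the low edge sits about 63 mm out on the top, with the collar rolling as planned at about 6 N. I continue along the arc.

jog_arm(increments=[[-0.15, 0, 0.12, 0], [-0.15, 0, 0.12, 0], [-0.15, 0, 0.13, 0], [-0.15, 0, 0.13, 0], [0, 0, 0, 0]])

```text
time_s: 30.65
tcp_pos: [0.5831, -0.085, 0.287]
ee_rot: [[0.971, 0.24, -0.001], [0.24, -0.971, -0.0], [-0.001, 0.0, -1.0]]
wrist_force: [-0.3, 0.6, -1.5]
gripper_width: 0.318
gripper_force: 28.0
```

```bash
python3 st.py _ 240
```

```text
30.65 [ 0.5831291  -0.08499544  0.28696866] 0.3183193499403396 [-0.25671356  0.58182676 -1.49828778]
x' 0.009156645991209982 L 0.05234844290890135
dx,z,tilt from flat deg 0.0009589081990879211 0.11243609391441108 26.148200895245516 0.027401089668273926 C x' 0.010115554190297903
```

jog_arm(increments=[[-0.1, 0, 0.13, 0], [-0.1, 0, 0.13, 0], [-0.09, 0, 0.13, 0], [-0.08, 0, 0.14, 0], [0, 0, 0, 0]])

```text
time_s: 31.25
tcp_pos: [0.5761, -0.0864, 0.277]
ee_rot: [[0.971, 0.241, 0.0], [0.241, -0.971, 0.0], [0.0, -0.0, -1.0]]
wrist_force: [-0.3, 2.0, -0.0]
gripper_width: 0.315
gripper_force: 29.4
```

```bash
python3 st.py _ 240
```

```text
31.25 [ 0.57614948 -0.08643958  0.27698565] 0.3148441828600806 [-0.33053843  1.97189853 -0.00844542]
x' 0.002032846862681511 L 0.05262129544602669
dx,z,tilt from flat deg 0.03112901203026723 0.004538543026494828 59.85933566427191 0.5222291946411133 C x' 0.033161858892948745
```

```bash
sed -i "s/k=eyes.outline_of('wrist','collar')\[0\];m=/ks=eyes.outline_of('wrist','collar');print([(x['conf'],int(x['mask'].sum()),np.argwhere(x['mask']).mean(0).round()) for x in ks]);k=max(ks,key=lambda x:x['mask'].sum());m=/" st.py; python3 st.py _ 240; python3 - <<'E'
from h import *
for n in('finial',):
    for d in eyes.outline_of('wrist',n): print(d['conf'],d['mask'].sum(),np.argwhere(d['mask']).mean(0))
E
```

```text
31.35 [ 0.57627367 -0.08643964  0.27719506] 0.31342759162994704 [0.38284737 2.46012891 0.37539303]
x' 0.0021534183848603353 L 0.052591429030749155
[(0.55, 27186, array([226., 405.]))]
dx,z,tilt from flat deg 0.001496321652061499 0.10382841826493877 17.47985118394901 0.03276735544204712 C x' 0.0036497400369218344
0.95 13541 [196.24082416 355.56207075]
```

jog_arm(increments=[[0, 0, 0.12, 0], [0, 0, 0.12, 0], [-0.03, 0, 0.12, 0], [-0.03, 0, 0.12, 0], [0, 0, 0, 0]])

```text
time_s: 32.0
tcp_pos: [0.574, -0.0873, 0.2671]
ee_rot: [[0.971, 0.24, -0.004], [0.24, -0.971, -0.001], [-0.004, -0.0, -1.0]]
wrist_force: [-4.4, -0.3, 3.7]
gripper_width: 0.304
gripper_force: 30.4
```

```bash
python3 st.py _ 240
```

```text
32.0 [ 0.57398735 -0.08732619  0.26708287] 0.30406919305055463 [-4.38193521 -0.28840418  3.65183763]
x' -0.0002793720371119489 L 0.05227930402252196
[(0.56, 26298, array([224., 402.]))]
dx,z,tilt from flat deg -0.00068723783341243 0.09265300391464071 8.810181960933363 0.019415974617004395 C x' -0.0009666098705243789
```

jog_arm(increments=[[0.05, 0, 0.08, 0], [0.05, 0, 0.08, 0], [0, 0, 0.05, 0], [0, 0, 0, 0]])

```text
time_s: 32.5
tcp_pos: [0.5768, -0.0868, 0.2634]
ee_rot: [[0.971, 0.24, -0.001], [0.24, -0.971, -0.001], [-0.001, 0.0, -1.0]]
wrist_force: [-5.2, -1.3, 5.4]
gripper_width: 0.307
gripper_force: 30.4
```

```bash
python3 st.py _ 240
```

```text
32.5 [ 0.57680738 -0.08680045  0.26339544] 0.30669219209793414 [-5.22907645 -1.34614364  5.43299238]
x' 0.0025850575229070232 L 0.052112987409193394
[(0.96, 26654, array([223., 400.]))]
dx,z,tilt from flat deg -0.0003895752654772533 0.08910812272098051 5.088656564230462 0.02033752202987671 C x' 0.0021954822574297697
```

jog_arm(increments=[[-0.02, 0, 0.05, 0], [-0.02, 0, 0.05, 0], [0, 0, 0, 0]])

```text
time_s: 32.9
tcp_pos: [0.5762, -0.087, 0.2618]
ee_rot: [[0.971, 0.24, -0.0], [0.24, -0.971, -0.001], [-0.0, 0.001, -1.0]]
wrist_force: [-5.3, -1.6, 5.1]
gripper_width: 0.309
gripper_force: 30.8
```

```bash
python3 st.py _ 240
```

```text
32.9 [ 0.57620686 -0.08697396  0.26177391] 0.3090839349100585 [-5.25233886 -1.61279052  5.10493145]
x' 0.0019603111703985227 L 0.05208863605073304
[(0.62, 26566, array([222., 400.]))]
dx,z,tilt from flat deg -0.00023316441337778454 0.08786942831045647 4.38656843406082 0.019410789012908936 C x' 0.0017271467570207381
```

jog_arm(increments=[[-0.02, 0, 0.05, 0], [0, 0, 0.05, 0], [0, 0, 0, 0]])

```text
time_s: 33.3
tcp_pos: [0.5761, -0.087, 0.2613]
ee_rot: [[0.971, 0.241, 0.001], [0.241, -0.971, -0.001], [0.001, 0.001, -1.0]]
wrist_force: [-7.4, -0.5, 12.2]
gripper_width: 0.309
gripper_force: 34.3
```

jog_arm(increments=[[0, 0, 0.05, 0], [0, 0, 0, 0]])

```text
time_s: 33.5
tcp_pos: [0.5761, -0.087, 0.2611]
ee_rot: [[0.97, 0.241, 0.001], [0.241, -0.97, -0.002], [0.001, 0.002, -1.0]]
wrist_force: [-8.2, 0.0, 14.8]
gripper_width: 0.3
gripper_force: 36.6
```

```bash
python3 st.py _ 240
```

```text
33.5 [ 0.57610793 -0.08698999  0.26110356] 0.30020638331368504 [-8.22534148  0.03597899 14.80644383]
x' 0.0018604008502654534 L 0.05209682107333856
[(0.74, 26754, array([222., 400.])), (0.7, 14078, array([152.,  37.]))]
dx,z,tilt from flat deg 0.00021277115156166543 0.0877953132284647 3.9519350106167224 0.019625306129455566 C x' 0.002073172001827119
```

The tilt is down to about 4° and the centre is within 3 mm of home; the fingertip is now touching the spigot top. I ease off slightly and open.

jog_arm(increments=[[0, 0, -0.1, 0], [0, 0, 0, 0]])

```text
time_s: 33.8
tcp_pos: [0.5763, -0.0869, 0.2614]
ee_rot: [[0.971, 0.241, 0.002], [0.241, -0.971, -0.001], [0.002, 0.001, -1.0]]
wrist_force: [-4.3, -1.5, 8.8]
gripper_width: 0.309
gripper_force: 32.6
```

jog_arm(increments=[[0, 0, 0, 0], [0, 0, 0, 0], [0, 0, 0, 0]], grip=46)

```text
time_s: 34.1
tcp_pos: [0.5754, -0.0825, 0.2615]
ee_rot: [[0.971, 0.24, -0.0], [0.24, -0.971, 0.007], [0.001, -0.007, -1.0]]
wrist_force: [-13.2, 28.3, 17.6]
gripper_width: 0.48
gripper_force: 14.2
```

```bash
python3 st.py _ 240
```

```text
34.1 [ 0.57542887 -0.08250394  0.26153955] 0.4797991890305187 [-13.22759417  28.26686676  17.58102655]
x' 0.0022776816455945988 L 0.05661574301017897
[(0.57, 25511, array([217., 404.]))]
dx,z,tilt from flat deg 0.0003562810440411057 0.0935911787069205 4.697936117284456 0.06575065851211548 C x' 0.0026339626896357046
```

The inner finger is catching the spigot's side, so I narrow it a little and raise straight out.

jog_arm(increments=[[0, 0, 0, 0], [0, 0, -0.1, 0], [0, 0, -0.2, 0], [0, 0, -0.2, 0], [0, 0, 0, 0]], grip=36)

```text
time_s: 34.7
tcp_pos: [0.5764, -0.087, 0.2707]
ee_rot: [[0.971, 0.241, 0.002], [0.241, -0.971, -0.0], [0.002, 0.001, -1.0]]
wrist_force: [0.2, 0.2, 0.3]
gripper_width: 0.413
gripper_force: 0.0
```

```bash
python3 st.py _ 240
```

```text
34.7 [ 0.57642529 -0.08701948  0.27066763] 0.4132871656031368 [0.18254441 0.21423356 0.27207743]
x' 0.0021614852278165238 L 0.051992019166569536
[(0.71, 23295, array([214., 383.]))]
dx,z,tilt from flat deg 0.0001023353930857129 0.08303222201722127 0.49241063052275535 0.013795137405395508 C x' 0.0022638206209022365
```

It is free and flat (tilt 0.5°). I retreat and verify.

jog_arm(increments=[[0, 0, -0.3, 0], [0, 0, -0.6, 0], [0, 0, -1, 0], [0, 0, -1, 0], [0, 0, -1, 0], [0, 0, -1, 0], [0, 0, -1, 0], [0, 0, -1, 0], [0, 0, 0, 0], [0, 0, 0, 0]])

```text
time_s: 35.8
tcp_pos: [0.5756, -0.0867, 0.4091]
ee_rot: [[0.971, 0.241, 0.001], [0.241, -0.971, 0.001], [0.002, -0.0, -1.0]]
wrist_force: [-0.1, 0.4, -0.5]
gripper_width: 0.413
gripper_force: 0.0
```

```bash
python3 - <<'E'
import look
from look import *
go(['wrist','top','scene'],[.587,-.138,.085,1.55])
s=sense();print(s['time_s'],s['tcp_pos'],s['wrist_force'])
E
```

```text
wrist 0.86 11188
top 0.92 612
scene 0.73 2026
[ 0.58917851 -0.13813046  0.08339481  1.58470124] 0.6131449341773987
[ 0.58942003 -0.13730428  0.0837349   1.5855978 ] 0.05711078643798828
[ 0.59342273 -0.14387496  0.04501625  1.42946595] 0.48073089122772217
[ 0.59050477 -0.13875506  0.0845503   1.58842956] 0.04492902755737305
36.1 [ 0.5758311 -0.0866004  0.4075065] [-0.06603388 -0.29166495 -0.84987074]
```

```bash
python3 -c "
from station import r
print(r.finish_job())"
```

```text
the job is handed in; nothing more can be done
None
```

The larger collar was lifted off its hook, laid on the wooden rest and let go, then set over the finial spigot. The last camera check showed it flat, about 3 mm off the spigot's axis and at seated height. The job was handed in at about 36 s, and no verdict came back.

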